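# Pack inspected pipe fittings into their foam inserts

## Robot

A 6-joint arm with a two-finger parallel gripper is mounted at the origin on the work surface. World frame = base frame: x ahead of the robot, y to its left, z up, the work surface at z = 0. Lengths are in mm, angles in rad, forces in N, time in s.
With the tool pointing down it reaches from about 350 to 875 mm from the base axis. Payload 4.2 kg.
Tool frame: the origin (TCP) lies on the mounting face of the last link; the fingertips stand 173 mm ahead of it and the grasp point (between the pads) lies grip_point_offset ahead of it (grip_point_offset is the distance from the TCP to the grasp point, in mm); z points along the fingers, y is the line along which they close (so a half turn about z gives the same grasp; the last joint's range is limited). The gripper opens to 85 mm and grips with 20 to 120 N. Pads are 22 mm wide; open, the fingers measure 114 mm over their backs; the gripper's body (76 mm by 85 mm) begins 54 mm behind the grasp point. The pads swing forward as they close: fully open they stand 13 mm farther back than shut.
Start: joints at [1.41, 0.385, 0.008, 0, -1.194, -0.259], TCP at [254.703, 570.725, 404.712] pointing down, gripper open.
Joint ranges: [-3.14, 3.14], [-1.21, 2.06], [-1.07, 1.41], [-3.16, 2.05], [-2.99, -0.16], [-3.1, 3.1]. Speed limits (rad/s): [2.79, 2.79, 3.14, 3.14, 3.14, 3.14].

## Interface

Orientations are given as a unit quaternion [x, y, z, w].
In Python, from bench import read_state, get_image, job_done, recognise, place_of, grip_point_offset gives the robot as it stands. The module is installed in compiled form; this text tells all that it offers.
- The arm moves only by the tool carry_out, never from a script. Its arguments are lists of equal length, an entry for each row: "slide": the shift along the tool's x, y, z in m, a list of three; "roll": the turn about the tool's z in degrees; "claw": the finger opening in m, from 0 to 0.0854. A call has 1 to 8 rows; each row is the pose to reach, as a shift and turn from the pose commanded when the call began, along the tool's axes at that moment; what a row does not reach only later rows make up. A row lasts 1/8 s, in which the tool goes at most 62.5 mm and 10.7 degrees, less where a joint would pass 70% of its speed; a pose out of reach is approached as far as the arm can. A call with a gripper value outside its range is refused whole. The fingers move at their own pace and stop on an object; the grip force is fixed at half the most. Time passes only in rows, so rows that repeat a pose let the fingers close. It gives the time, the measured TCP pose, the force, the opening and the grip force at its end, in the units of the state.
- read_state(): the state, without advancing time (a new reading comes with each control period).
- get_image(name): name is "scene" or "top" or "wrist"; returns a dict with "img" (384x512x3 uint8, red, green, blue), "z_map" (384x512 float32, mm along the optical axis (not along the pixel's ray), 0 where there is no reading), "mtx" (3x3 intrinsics, pixels), "world_from_camera" (4x4, takes a point from camera to world coordinates); the wrist camera has in their place "T_tool_cam" (4x4, takes a point from camera to tool coordinates, whose origin is the TCP and whose axes are the flange's). Camera axes: x right, y up, looking along -z (the intrinsics and any distortion apply to the point x, -y, -z); pixel columns grow to the right and rows downward; lengths in mm; the calibration is good to about 2 mm. A picture is of the moment at which its call begins: read the wrist's pose just before it.
- job_done(): hands the job in; it is judged then, once.
Trained networks look in a picture, given as the dict that the camera call returned (one of the last four; its "shot" number tells which), for a name from the list of things; names that differ only in an ending like _2 or _b are one class to them, and where a whole thing is asked for, a point or a joint stands for the part that bears it (a point fixed in the world has none). Each returns a list of dicts, best first, with "conf" (0 to 1); they miss things now and then, are a little off and sometimes report something else, mostly with a low value. They report only what shows in the picture. A call takes as long as a camera call.
- recognise(picture, thing): "at" ([column, row] in pixels, amid what is visible of it).
- place_of(picture, thing): "at" ([column, row] in pixels: a listed point, or the origin of a listed thing).
The state is a dict: "clock": time; "joints": joint angles; "joint_vel": joint speeds; "joint_efforts": joint torques, N m; "position": TCP position; "ee_rot": TCP orientation; "contact_force": force on the tool from outside, world axes, zero at the start; "wrist_torque": the same for the moment, N m; "gripper_width": finger opening in mm; "grasp_force": force on a finger pad.
Only numpy, scipy, OpenCV 4.12 (cv2) and the standard library are available. Lean on these libraries where they do the work, as an engineer would, in place of code of your own. Each camera call takes 0.05 s, during which the arm holds its last target. There are 200 camera calls.

## Task

These four steel pipe fittings have passed inspection. Pack each one - tee, elbow, hexagonal nut and round flange - into the foam insert whose pocket is cut to its shape, lying flat on the pocket floor the same way up as it is now, and let go of it. Leave the mug and the caliper where they are.

Things in the scene. Friction and masses are not known exactly. Their poses are not given: they have to be found in the camera images.
- tee: Pipe tee lying flat, about 200 g. Grey steel, 34 mm high as it lies. Origin: on the underside, at the middle of its outline; z up. The crossbar is a round pipe along y, 72 mm long, its axis at x = -12.5 mm; the stem is a round pipe along +x from the crossbar, its open end at x = +29.5 mm, y = 0. Pipes are 32 mm in diameter (34 mm at the beaded last 6 mm), axes 17 mm up. The stem can be gripped across y at x = +13.5 mm.
- elbow: 90-degree pipe elbow lying flat, about 160 g. Grey steel, 34 mm high as it lies. Origin: on the underside, at the middle of its outline; z up. Its two legs are round pipes that meet at x = y = -13.5 mm: one runs along +x (at y = -13.5 mm) to its open end at x = +30.5 mm, the other along +y (at x = -13.5 mm) to y = +30.5 mm. Pipes are 32 mm in diameter (34 mm at the beaded last 6 mm), axes 17 mm up. The x leg can be gripped across y at x = +13.5 mm, y = -13.5 mm.
- nut: Large hexagonal union nut with a wide hole, standing flat, about 140 g: 46 mm across flats (two of them face +y and -y, the others every 60 degrees), 32 mm high, grey steel. Origin: centre of the underside; z up.
- flange: Round floor flange, grey steel, about 250 g: a disc 70 mm in diameter and 6 mm thick with an upright round hub 40 mm in diameter in its middle, 34 mm high in all. Origin: centre of the underside; z up.
- tee_insert: Fixed foam insert, a square slab 104 x 104 x 10 mm with a pale base layer and a dark top layer; the pocket is cut 7 mm deep, so its pale floor is 3 mm and the rim 10 mm above the bench. Origin: centre of the underside; z up. The pocket has the outline of the tee with 8 to 9 mm to spare all round; a tee with the same origin and axis directions lies in its middle (stem pointing to the insert's +x).
- elbow_insert: Fixed foam insert, a square slab 104 x 104 x 10 mm with a pale base layer and a dark top layer; the pocket is cut 7 mm deep, so its pale floor is 3 mm and the rim 10 mm above the bench. Origin: centre of the underside; z up. The pocket has the L outline of the elbow with 8 to 9 mm to spare all round; an elbow with the same origin and axis directions lies in its middle (legs pointing to the insert's +x and +y).
- nut_insert: Fixed foam insert, a square slab 104 x 104 x 10 mm with a pale base layer and a dark top layer; the pocket is cut 7 mm deep, so its pale floor is 3 mm and the rim 10 mm above the bench. Origin: centre of the underside; z up. The pocket in its middle is hexagonal, 62 mm across flats (two of them face +y and -y); the nut fits at any turn.
- flange_insert: Fixed foam insert, a square slab 104 x 104 x 10 mm with a pale base layer and a dark top layer; the pocket is cut 7 mm deep, so its pale floor is 3 mm and the rim 10 mm above the bench. Origin: centre of the underside; z up. The pocket in its middle is round, 86 mm in diameter.
- mug: White ceramic mug, 80 mm in diameter, 92 mm high, standing; not part of the job. Origin: centre of the underside.
- caliper: Flat steel and dark caliper, about 190 mm long along its x axis, 80 mm wide and 10 mm high, lying on the bench; not part of the job. Origin: on the underside, at the middle of its beam.

How it is judged (in metres and radians):
At the end, for the whole second after the job is handed in: Each fitting lies flat (within 0.08 rad) on the floor of the pocket of its own insert: its origin within 15 mm of the insert's origin horizontally and under 5.5 mm above the insert's underside, at rest and released (horizontal distance between tee and tee_insert below 0.015 m and z of tee in the frame of tee_insert between 0 and 0.0055 m and angle between each of tee, elbow, nut, flange's own z axis and vertical below 0.08 rad and linear speed of each of tee, elbow, nut, flange below 0.02 m/s and contact force between each of tee, elbow, nut, flange and the fingers below 0.05 N and horizontal distance between elbow and elbow_insert below 0.015 m and z of elbow in the frame of elbow_insert between 0 and 0.0055 m and horizontal distance between nut and nut_insert below 0.015 m and z of nut in the frame of nut_insert between 0 and 0.0055 m and horizontal distance between flange and flange_insert below 0.015 m and z of flange in the frame of flange_insert between 0 and 0.0055 m); the robot touches nothing.
It fails at once if the mug was moved more than 30 mm or tipped (distance of mug from where it was at the start of the episode above 0.03 m or angle between mug's own z axis and vertical above 0.5 rad).
It fails at once if the caliper was moved more than 30 mm (distance of caliper from where it was at the start of the episode above 0.03 m).
It also fails if it takes over 99 s, if anything falls off the work surface, if the arm or the gripper's body presses on something with over 40 N, if the wrist force passes 120 N, or if a joint passes its speed limit or range.

## Working session

There is one attempt and no reset: what is moved stays moved. The work goes in short steps, Python scripts to look and compute and a tool call to move; the robot and the scene stay as the last step left them, time stands still between calls to the robot, and variables do not carry over. Pictures are saved under pics/ and viewed, at most 14 in all, crops included, and the job is handed in when it is done.

Besides the shell and the picture viewer there is one more tool, called as name(argument=value, ...) on one line, values as JSON. carry_out: Moves the arm, as the interface text tells. Its arguments: {"type":"object","properties":{"slide":{"type":"array"},"roll":{"type":"array"},"claw":{"type":"array"}},"required":["slide","roll","claw"]}

```bash
mkdir -p pics; cat > h.py <<'E'
import numpy as np, cv2
from scipy.spatial.transform import Rotation as R
from bench import *
def T_world(p,s=None):
    if 'world_from_camera' in p: return np.array(p['world_from_camera'])
    T=np.eye(4);T[:3,:3]=R.from_quat(s['ee_rot']).as_matrix();T[:3,3]=s['position']
    return T@np.array(p['T_tool_cam'])
def cloud(p,s=None):
    K=np.array(p['mtx']);z=p['z_map'];v,u=np.indices(z.shape)
    c=np.stack([(u-K[0,2])/K[0,0]*z,-(v-K[1,2])/K[1,1]*z,-z],-1)
    T=T_world(p,s);w=c@T[:3,:3].T+T[:3,3];w[z==0]=np.nan
    return w
def ray(p,uv,h,s=None):
    K=np.array(p['mtx']);T=T_world(p,s)
    d=T[:3,:3]@np.array([(uv[0]-K[0,2])/K[0,0],-(uv[1]-K[1,2])/K[1,1],-1]);o=T[:3,3]
    return o+d*(h-o[2])/d[2]
def save(p,n): cv2.imwrite(f'pics/{n}.png',cv2.cvtColor(p['img'],cv2.COLOR_RGB2BGR))
NAMES=['tee','elbow','nut','flange','tee_insert','elbow_insert','nut_insert','flange_insert','mug','caliper']
E
python3 - <<'E'
from h import *
print(grip_point_offset, read_state())
for c in ['top','scene']:
    p=get_image(c);save(p,c+'0');np.savez(c+'0',**{k:p[k] for k in p if k in('img','z_map','mtx','world_from_camera')})
    print(c,[k for k in p],np.round(p['mtx'],1).tolist(),np.round(T_world(p),2).tolist())
    for n in NAMES:
        for f in (recognise,place_of):
            r=f(p,n)
            print(n,f.__name__,[(np.round(q['at']).tolist(),round(q['conf'],2),np.round(ray(p,q['at'],17 if 'insert' not in n else 8)[:2]).tolist()) for q in r[:3]])
E
```

```text
154.70000000000002 {'clock': 0.0, 'joints': array([ 1.40960911e+00,  3.85498371e-01,  6.61882167e-03, -5.15375926e-04,
       -1.19401429e+00, -2.58598572e-01]), 'joint_vel': array([-1.66851110e-03, -8.22768361e-05,  1.78406668e-03,  3.14173104e-03,
        1.87696274e-04, -7.43465492e-04]), 'joint_efforts': array([-6.84140487e-04, -3.92290735e+01,  1.88403028e+01,  4.18618307e+00,
       -4.63001488e-03, -3.45834252e-06]), 'position': array([254.60723755, 570.54260968, 403.65114675]), 'ee_rot': array([ 9.78032860e-01, -2.08447999e-01, -1.88168242e-04,  1.05917356e-03]), 'contact_force': array([-0.36251318,  0.27149893,  0.63447545]), 'wrist_torque': array([-0.01139871,  0.03220506,  0.04418156]), 'grasp_force': 0.0, 'gripper_width': 85.63164245012977}
top ['img', 'z_map', 'mtx', 'world_from_camera', 'shot'] [[377.3, 0.0, 257.5], [0.0, 377.3, 190.8], [0.0, 0.0, 1.0]] [[-0.01, 0.99, -0.1, 383.51], [-1.0, -0.01, 0.01, 1.65], [0.01, 0.1, 0.99, 1220.59], [0.0, 0.0, 0.0, 1.0]]
tee call [([278.0, 210.0], 0.77, [441.0, -76.0])]
tee call [([275.0, 210.0], 0.61, [442.0, -66.0])]
elbow call [(
[... 1992 characters left out ...]
4, [575.0, 342.0])]
elbow_insert call [([156.0, 189.0], 0.7, [566.0, -371.0])]
elbow_insert call [([157.0, 190.0], 0.79, [566.0, -366.0])]
nut_insert call [([228.0, 224.0], 0.96, [640.0, -90.0])]
nut_insert call [([229.0, 226.0], 0.76, [644.0, -84.0]), ([207.0, 152.0], 0.21, [366.0, -247.0])]
flange_insert call [([280.0, 238.0], 0.86, [647.0, 86.0]), ([289.0, 180.0], 0.69, [422.0, 71.0])]
flange_insert call [([281.0, 238.0], 0.71, [648.0, 88.0])]
mug call [([410.0, 180.0], 0.6, [329.0, 481.0])]
mug call [([406.0, 190.0], 0.89, [373.0, 466.0])]
caliper call [([139.0, 145.0], 0.59, [403.0, -497.0])]
caliper call [([147.0, 146.0], 0.82, [398.0, -469.0]), ([156.0, 188.0], 0.73, [567.0, -369.0])]
```

```bash
python3 - <<'E'
import numpy as np,cv2
d=np.load('top0.npz');im=cv2.cvtColor(d['img'],cv2.COLOR_RGB2BGR)[120:270,80:450]
cv2.imwrite('pics/top0c.png',cv2.resize(im,None,fx=2.15,fy=2.15,interpolation=cv2.INTER_CUBIC))
import h
p={k:d[k] for k in d}
w=h.cloud(p)
# blobs at height 15..60 in area; centroid and min-area
for lo,hi,nm in((22,60,'obj'),(5,60,'ins')):
    m=((w[...,2]>lo)&(w[...,2]<hi)&(w[...,0]>250)).astype(np.uint8)
    n,l,st,c=cv2.connectedComponentsWithStats(m)
    for i in range(1,n):
        if st[i,4]>40:
            q=w[l==i];(cx,cy),sz,a=cv2.minAreaRect(q[:,:2].astype(np.float32))
            print(nm,st[i].tolist(),np.round(q.mean(0)),np.round([cx,cy,*sz,a],1),round(float(np.percentile(q[:,2],98)),1))
print(np.nanmedian(w[...,2]))
E
```

```text
obj [185, 61, 63, 35, 1388] [861. 119.  55.] [869.8 120.2 198.7 101.1  89.9] 59.9
obj [366, 65, 33, 33, 498] [ 859. -418.   42.] [ 860.8 -419.1   97.3  100.3   44.7] 51.3
obj [499, 173, 13, 59, 339] [ 483. -799.   38.] [ 462.1 -802.4  184.1    8.5    8.8] 58.2
obj [268, 200, 24, 24, 298] [440. -79.  30.] [443.2 -74.3  57.7  73.   58.3] 36.1
obj [224, 206, 15, 16, 112] [432.  73.  31.] [431.5  73.2  44.5  47.3  89.1] 36.3
obj [321, 223, 25, 19, 258] [ 370. -249.   30.] [ 375.2 -248.1   57.9   60.1   60.4] 36.2
obj [165, 225, 13, 13, 135] [378. 260.  34.] [377.8 260.5  37.8  37.3  89.5] 39.1
obj [106, 228, 14, 25, 110] [353. 432.  41.] [352.6 436.7  74.8  28.5   6.1] 58.6
obj [90, 230, 13, 23, 123] [348. 492.  41.] [346.9 487.2  68.3  27.7   7.8] 59.1
ins [185, 61, 63, 36, 1497] [858. 119.  52.] [869.8 120.2 198.7 101.1  89.9] 59.9
ins [365, 65, 34, 35, 629] [ 859. -418.   36.] [ 862.1 -423.    99.8  108.6   21.1] 50.8
ins [0, 91, 37, 33, 403] [792. 787.   8.] [789.5 777.5 103.4 116.8  11.5] 16.3
ins [0, 117, 51, 71, 987] [633. 756.   7.] [639.9 760.9 210.3 170.3  16.8] 10.2
ins [206, 
[... 324 characters left out ...]
1
ins [495, 173, 17, 73, 566] [ 467. -802.   28.] [ 439.6 -805.8  229.6    8.8    8.5] 57.5
ins [384, 198, 39, 54, 328] [ 395. -485.    8.] [ 384.8 -479.2   52.9  194.6   61.8] 13.6
ins [268, 200, 24, 25, 318] [440. -78.  30.] [443.2 -73.8  59.6  72.8  59.2] 36.0
ins [224, 206, 16, 16, 122] [432.  73.  30.] [431.5  72.   48.1  47.3  85.4] 36.2
ins [162, 220, 22, 22, 277] [378. 258.  20.] [379.4 261.3  64.   67.1  45.4] 38.2
ins [320, 222, 26, 21, 294] [ 370. -247.   29.] [ 376.1 -249.2   60.1   63.8   61.9] 35.9
ins [104, 228, 18, 40, 202] [339. 438.  32.] [325.1 448.   40.  122.5  77.9] 58.1
ins [90, 230, 20, 23, 231] [347. 489.  26.] [345.4 481.4  65.9  38.   24. ] 58.2
-0.7531185403588552
```

View pics/top0c.png

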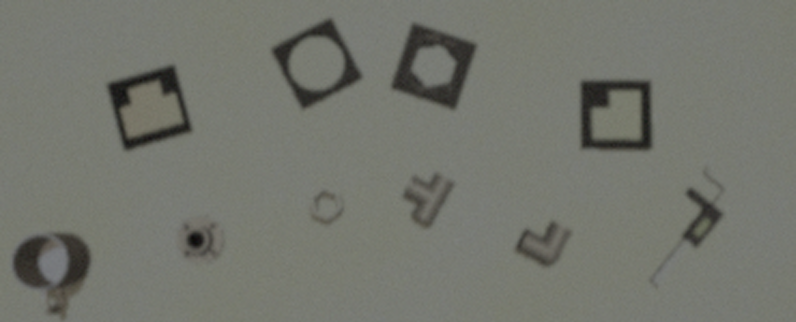

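Crop of the top view: the mug is at (50,260), flange (200,240), nut (326,207), tee (430,198), elbow (543,242) and caliper at far right. The inserts run along the top: tee (150,107), flange (317,63), nut (433,66), elbow (616,115). Next I'll fit outlines to get the yaws.

```bash
cat >> h.py <<'E'
from scipy.spatial import cKDTree
from scipy.optimize import minimize
g=np.stack(np.meshgrid(np.arange(-60,60,1.5),np.arange(-60,60,1.5)),-1).reshape(-1,2)
def rect(x0,x1,y0,y1,m=0): return (g[:,0]>x0-m)&(g[:,0]<x1+m)&(g[:,1]>y0-m)&(g[:,1]<y1+m)
def shape(n,m=0):
    if n=='tee': k=rect(-28.5,3.5,-36,36,m)|rect(3,29.5,-16,16,m)
    if n=='elbow': k=rect(-29.5,30.5,-29.5,2.5,m)|rect(-29.5,2.5,-29.5,30.5,m)
    if n=='square': k=rect(-52,52,-52,52)
    if n=='hex': 
        r=23+m;k=np.ones(len(g),bool)
        for a in np.arange(6)*np.pi/3: k&=(g@[np.sin(a),np.cos(a)]<r)
        if m==0: k&=np.hypot(*g.T)>15
    if n=='disc': k=np.hypot(*g.T)<20
    return g[k]
def fit(pts,n,m=0,period=360):
    S=shape(n,m);pts=pts[:,:2]
    if len(pts)>1500: pts=pts[np.random.default_rng(0).choice(len(pts),1500,False)]
    t1=cKDTree(S);c=pts.mean(0) if n not in('square','hex') else (pts.min(0)+pts.max(0))/2
    def cost(v):
        cs,sn=np.cos(v[2]),np.sin(v[2]);Rm=np.array([[cs,-sn],[sn,cs]])
        q=(pts-v[:2])@Rm
        return np.mean(t1.query(q)[0]**2)+np.mean(np.minimum(cKDTree(q).query(S)[0],12)**2)
    best=min((minimize(cost,[*c,np.deg2rad(a)],method='Nelder-Mead',options=dict(xatol=.02,fatol=.01,initial_simplex=[[*c,np.deg2rad(a)],[c[0]+6,c[1],np.deg2rad(a)],[c[0],c[1]+6,np.deg2rad(a)],[*c,np.deg2rad(a+20)]])) for a in np.arange(0,period,30 if period>90 else 15)),key=lambda r:r.fun)
    x=best.x;return np.round([x[0],x[1],(np.rad2deg(x[2])+180)%360-180,best.fun],1)
def near(w,c,lo,hi,r=60):
    q=w.reshape(-1,3);return q[(q[:,2]>lo)&(q[:,2]<hi)&(np.hypot(q[:,0]-c[0],q[:,1]-c[1])<r)]
def pocket(w,c):
    """floor points inside insert near c: mask of low points not connected to outside"""
    return None
def to(x,y,z,psi):
    """tool-frame slide (m) and roll(deg) from measured pose to world target"""
    s=read_state();Rm=R.from_quat(s['ee_rot']).as_matrix()
    d=Rm.T@(np.array([x,y,z])-s['position'])/1000
    cur=np.rad2deg(np.arctan2(Rm[1,0],Rm[0,0]))
    roll=-((psi-cur+180)%360-180)
    return np.round(d,4).tolist(),round(roll,1),'psi',round(cur,1),'tilt',round(float(np.rad2deg(np.arccos(-Rm[2,2]))),2),'j',np.round(s['joints'],2).tolist()
E
python3 - <<'E'
from h import *
d=np.load('top0.npz');p={k:d[k] for k in d};w=cloud(p)
print('tee',fit(near(w,(442,-76),18,45),'tee'))
print('elbow',fit(near(w,(372,-247),18,45),'elbow'))
print('nut',fit(near(w,(431,73),18,45,35),'hex',0,60))
print('flange',fit(near(w,(378,260),22,50,35),'disc',0,30))
gray=p['img'].mean(-1)
for n,c in dict(tee=(576,342),flange=(643,88),nut=(640,-90),elbow=(563,-366)).items():
    q=near(w,c,5.5,20,80);sq=None
    Sx=cv2.minAreaRect(q[:,:2].astype(np.float32));c2=Sx[0]
    # pocket pixels: bright pixels inside square
    sel=(np.hypot(w[...,0]-c2[0],w[...,1]-c2[1])<60);th=(np.percentile(gray[sel],5)+np.percentile(gray[sel],95))/2
    box=cv2.boxPoints((Sx[0],(98,98),Sx[2]));
    ins=np.array([[cv2.pointPolygonTest(box,(float(a),float(b)),False)>0 if np.isfinite(a) else False for a,b in r] for r in w[...,:2].tolist()])
    dark=w[ins&(gray<th)];br=w[ins&(gray>=th)]
    print(n,np.round(Sx[0]),np.round(Sx[2],1),len(dark),len(br), fit(br,{'tee':'tee','elbow':'elbow','nut':'hex','flange':'disc'}[n],dict(tee=8.5,elbow=8.5,nut=8,flange=0)[n],60 if n=='nut' else 30 if n=='flange' else 360))
s=read_state();p=get_image('wrist');save(p,'w0');print(np.round(p['T_tool_cam'],2).tolist(),np.round(p['mtx'],0).tolist())
print(to(378,260,330,-24))
E
```

```text
tee [442.1 -74.6  60.4   2.2]
elbow [ 374.6 -247.7  -28.6    2.3]
nut [431.5  72.9   8.6   2.3]
flange [378.1 260.6  14.    2.1]
tee [578. 343.] 79.5 298 601 [ 577.   341.8 -101.1   33.1]
flange [641.  88.] 42.3 320 566 [641.6  88.7   7.1 301.7]
nut [641. -90.] 56.6 527 345 [640.3 -88.9  39.   95.5]
elbow [ 563. -357.] 88.1 395 517 [ 564.9 -357.3  -10.3   34.9]
[[-0.0, 0.95, 0.31, 78.42], [1.0, 0.0, 0.0, -0.87], [0.0, 0.31, -0.95, 31.2], [0.0, 0.0, 0.0, 1.0]] [[292.0, 0.0, 252.0], [0.0, 292.0, 194.0], [0.0, 0.0, 1.0]]
([0.2392, 0.2335, 0.0747], np.float64(-0.1), 'psi', np.float64(-24.1), 'tilt', 0.0, 'j', [1.41, 0.38, 0.01, 0.0, -1.19, -0.26])
```

View pics/w0.png

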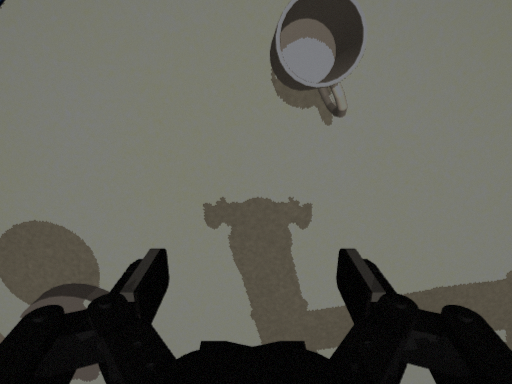

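Wrist view: the mug is at (320,40), and the fingers are at the bottom at (150,270) and (350,270). Part of the flange shows behind the left finger at (75,300). I'll go above the flange.

carry_out(slide=[[0.239, 0.234, 0.075], [0.239, 0.234, 0.075], [0.239, 0.234, 0.075], [0.239, 0.234, 0.075], [0.239, 0.234, 0.075], [0.239, 0.234, 0.075], [0.239, 0.234, 0.075], [0.239, 0.234, 0.075]], roll=[0, 0, 0, 0, 0, 0, 0, 0], claw=[0.07, 0.07, 0.07, 0.07, 0.07, 0.07, 0.07, 0.07])

```text
clock: 3.15
position: [377.8, 260.2, 330.2]
ee_rot: [0.978, -0.208, 0.0, -0.001]
contact_force: [-0.3, 0.3, 0.0]
gripper_width: 69.4
grasp_force: 0.0
```

```bash
cat >> h.py <<'E'
def wrist(tag=None):
    s=read_state();p=get_image('wrist')
    if tag: save(p,tag)
    return s,p,cloud(p,s)
E
python3 - <<'E'
from h import *
s,p,w=wrist('w1')
q=near(w,(378,260),22,50,35);print(len(q), fit(q,'disc',0,30) if len(q)>50 else '', np.round(np.percentile(q[:,2],[50,95]),1) if len(q) else '')
print([(r['at'],r['conf'],np.round(ray(p,r['at'],0,s))) for r in place_of(p,'flange')])
print('bench z',np.nanmedian(near(w,(378,260),-8,5,120)[:,2]))
print(s['clock'],np.round(s['position'],1),to(378,260,182,-24))
E
```

```text
1379 [377.6 262.4  21.5   0.5] [33.8 35. ]
[([251.7, 179.0], 0.57, array([378., 262.,   0.]))]
bench z -0.34825206893501104
3.15 [377.8 260.2 330.2] ([0.0006, 0.0006, 0.1481], np.float64(0.0), 'psi', np.float64(-24.0), 'tilt', 0.07, 'j', [0.96, 0.18, -0.49, 0.0, -0.9, 0.19])
```

View pics/w1.png

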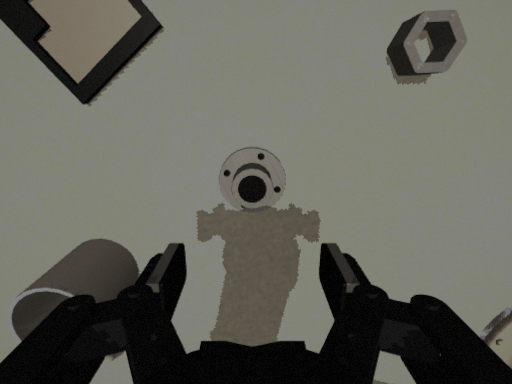

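Flange is centred between the fingers at about (251,180). I'll descend and grip.

carry_out(slide=[[0, -0.001, 0.06], [0, -0.001, 0.11], [0, -0.001, 0.14], [0, -0.001, 0.148], [0, -0.001, 0.148], [0, -0.001, 0.148], [0, -0.001, 0.148], [0, -0.001, 0.148]], roll=[0, 0, 0, 0, 0, 0, 0, 0], claw=[0.07, 0.07, 0.07, 0.07, 0.07, 0.0, 0.0, 0.0])

```text
clock: 4.25
position: [378.2, 261.0, 183.3]
ee_rot: [0.978, -0.208, 0.001, -0.001]
contact_force: [-1.0, -0.8, 5.6]
gripper_width: 38.1
grasp_force: 59.6
```

```bash
python3 - <<'E'
from h import *
s=read_state();print(s['position'],s['gripper_width'],s['grasp_force'],s['contact_force'])
E
```

```text
[378.2361904  260.9649598  183.31585775] 38.10455550233967 59.63593304157257 [-0.99019361 -0.82693706  5.57199873]
```

carry_out(slide=[[0, 0, -0.05], [0, 0, -0.1], [0.06, 0.01, -0.1], [0.12, 0.02, -0.1], [0.18, 0.03, -0.1], [0.24, 0.04, -0.1], [0.29, 0.048, -0.1], [0.312, 0.051, -0.1]], roll=[0, 0, 0, 0, 0, 0, 0, 0], claw=[0, 0, 0, 0, 0, 0, 0, 0])

```text
clock: 5.25
position: [643.6, 84.6, 281.6]
ee_rot: [0.978, -0.21, 0.0, -0.0]
contact_force: [0.3, 0.3, -1.8]
gripper_width: 38.1
grasp_force: 61.6
```

```bash
cat >> h.py <<'E'
def square(w,c,zmax=14):
    q=near(w,c,6.5,zmax,85);r=cv2.minAreaRect(q[:,:2].astype(np.float32));return np.round(r[0],1),np.round(r[1],0),round(r[2],1),len(q)
E
python3 - <<'E'
from h import *
s,p,w=wrist('w2')
print(s['clock'],np.round(s['position'],1),square(w,(642,88)),s['gripper_width'],s['contact_force'])
for f in (place_of,recognise):print([(np.round(r['at']),r['conf'],np.round(ray(p,r['at'],8,s))) for r in f(p,'flange_insert')])
print(to(642,88,187,-24))
E
```

```text
5.25 [643.6  84.6 281.6] (array([643.2,  89.5]), array([104., 104.]), 27.7, 4631) 38.09913581458949 [ 0.27693204  0.33181901 -1.81787193]
[(array([253., 196.]), 0.75, array([643.,  86.,   8.])), (array([ 56., 341.]), 0.75, array([582., 337.,   8.]))]
[(array([247., 175.]), 0.93, array([662.,  83.,   8.]))]
([-0.001, -0.002, 0.0943], np.float64(-0.2), 'psi', np.float64(-24.2), 'tilt', 0.05, 'j', [0.38, 0.53, -0.09, -0.0, -0.96, 0.77])
```

View pics/w2.png

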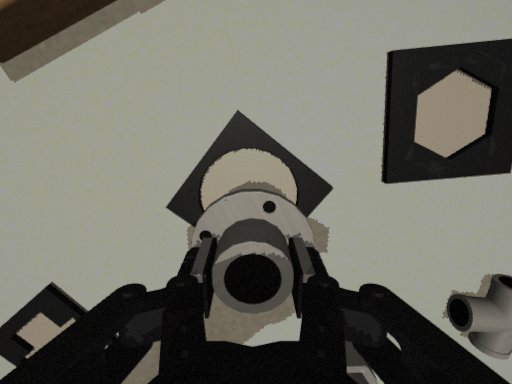

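Flange is over its insert; the insert is centred near pixel (250,190), about 2 mm off in tool -y. Lowering.

carry_out(slide=[[0, -0.002, 0.03], [0, -0.002, 0.06], [0, -0.002, 0.08], [0, -0.002, 0.09], [0, -0.002, 0.096], [0, -0.002, 0.096], [0, -0.002, 0.096], [0, -0.002, 0.096]], roll=[0, 0, 0, 0, 0, 0, 0, 0], claw=[0, 0, 0, 0, 0, 0, 0, 0.07])

```text
clock: 6.4
position: [643.2, 88.7, 186.5]
ee_rot: [0.978, -0.208, 0.001, -0.0]
contact_force: [-0.0, 0.1, 0.1]
gripper_width: 54.8
grasp_force: 0.0
```

carry_out(slide=[[0, 0, 0], [0, 0, 0], [0, 0, -0.02], [0, 0, -0.07], [0, 0, -0.12], [0, 0, -0.12]], roll=[0, 0, 0, 0, 0, 0], claw=[0.07, 0.07, 0.07, 0.07, 0.07, 0.07])

```text
clock: 7.15
position: [644.1, 88.9, 311.5]
ee_rot: [0.978, -0.208, 0.005, -0.003]
contact_force: [1.2, 1.0, -1.1]
gripper_width: 69.9
grasp_force: 0.0
```

```bash
python3 - <<'E'
from h import *
s,p,w=wrist('w3')
print(s['clock'],np.round(s['position'],1),square(w,(643,88.7),12))
q=near(w,(643,88.7),25,50,35);print(fit(q,'disc',0,30),np.round(np.percentile(q[:,2],[50,95]),1))
# nut fit from here too
print('nut ins',square(w,(640,-90)))
# target nut: psi options
print(to(431.5,72.9,330,-24))
E
```

```text
7.15 [644.1  88.9 311.5] (array([643.2,  89.7]), array([104., 104.]), 27.6, 7517)
[6.424e+02 9.020e+01 2.390e+01 5.000e-01] [36.8 38. ]
nut ins (array([638.6, -89.2]), array([106., 104.]), 70.8, 10212)
([-0.1868, 0.1006, -0.0227], np.float64(-0.1), 'psi', np.float64(-24.1), 'tilt', 0.31, 'j', [0.39, 0.5, -0.06, 0.0, -1.01, 0.77])
```

Flange is seated (top at 37 mm, within 2 mm of the insert's centre). Next is the nut.

carry_out(slide=[[-0.05, 0.027, -0.01], [-0.1, 0.054, -0.01], [-0.15, 0.08, -0.01], [-0.186, 0.1, -0.01], [-0.186, 0.1, -0.01], [-0.186, 0.1, -0.01], [-0.186, 0.1, -0.01]], roll=[7, 14, 21, 27, 27, 27, 27], claw=[0.07, 0.07, 0.07, 0.07, 0.07, 0.07, 0.07])

```text
clock: 8.07
position: [433.2, 73.4, 315.3]
ee_rot: [0.902, -0.431, -0.0, 0.0]
contact_force: [-0.5, 0.4, -0.8]
gripper_width: 69.9
grasp_force: 0.0
```

```bash
python3 - <<'E'
from h import *
s,p,w=wrist('w4')
print(s['clock'],np.round(s['position'],1),s['joint_vel'].max())
q=near(w,(431.5,72.9),29,50,40);f=fit(q,'hex',0,60);print(f,np.round(np.percentile(q[:,2],[50,95]),1))
for F in (place_of,):print([(np.round(r['at']),r['conf'],np.round(ray(p,r['at'],0,s))) for r in F(p,'nut')])
a=min([f[2]+60*k for k in range(-6,6)],key=lambda a:abs(a+51.4))
print(a,to(f[0],f[1],182,a))
E
```

```text
8.075 [433.2  73.4 315.3] 0.0014006939353320546
[430.5  73.6   9.    0.6] [31.6 32.7]
[(array([258., 183.]), 0.76, array([428.,  72.,   0.]))]
-51.0 ([-0.0019, 0.0017, 0.1333], np.float64(-0.1), 'psi', np.float64(-51.1), 'tilt', 0.04, 'j', [0.54, 0.16, -0.56, -0.0, -0.85, 0.14])
```

View pics/w4.png

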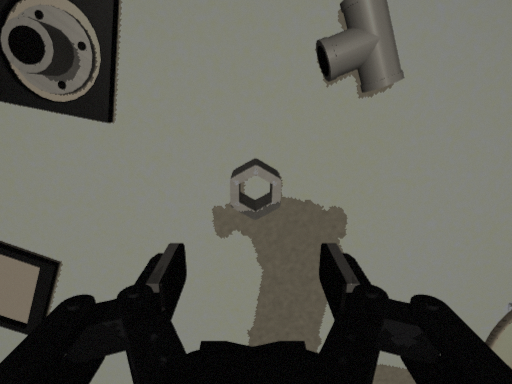

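Flange is seated in its pocket at top left, and the nut at (257,188) has its flats aligned with the pads. Gripping.

carry_out(slide=[[-0.002, 0.002, 0.05], [-0.002, 0.002, 0.1], [-0.002, 0.002, 0.125], [-0.002, 0.002, 0.133], [-0.002, 0.002, 0.133], [-0.002, 0.002, 0.133], [-0.002, 0.002, 0.133], [-0.002, 0.002, 0.133]], roll=[0, 0, 0, 0, 0, 0, 0, 0], claw=[0.07, 0.07, 0.07, 0.07, 0.07, 0.0, 0.0, 0.0])

```text
clock: 9.18
position: [430.1, 73.7, 184.1]
ee_rot: [0.902, -0.431, 0.001, -0.001]
contact_force: [-0.1, 0.4, 7.3]
gripper_width: 44.8
grasp_force: 62.3
```

```bash
python3 - <<'E'
from h import *
s=read_state();print(np.round(s['position'],1),s['contact_force'],to(639.5,-89.5,s['position'][2]+100,-51))
E
```

```text
[430.1  73.7 184.1] [-0.12247717  0.41722701  7.32970997] ([0.2587, -0.0605, -0.0996], np.float64(-0.0), 'psi', np.float64(-51.0), 'tilt', 0.18, 'j', [0.54, 0.39, -0.71, 0.0, -0.47, 0.13])
```

carry_out(slide=[[0, 0, -0.05], [0.02, -0.005, -0.1], [0.08, -0.019, -0.1], [0.14, -0.033, -0.1], [0.2, -0.047, -0.1], [0.245, -0.057, -0.1], [0.259, -0.06, -0.1], [0.259, -0.06, -0.1]], roll=[0, 0, 0, 0, 0, 0, 0, 0], claw=[0, 0, 0, 0, 0, 0, 0, 0])

```text
clock: 10.18
position: [638.7, -90.7, 282.1]
ee_rot: [0.902, -0.432, -0.001, 0.0]
contact_force: [0.5, 1.3, -0.8]
gripper_width: 44.9
grasp_force: 62.3
```

```bash
python3 - <<'E'
from h import *
s,p,w=wrist('w5')
print(s['clock'],np.round(s['position'],1),square(w,(640,-90)),s['gripper_width'],s['contact_force'])
for f in (place_of,):print([(np.round(r['at']),r['conf'],np.round(ray(p,r['at'],8,s))) for r in f(p,'nut_insert')])
c=square(w,(640,-90))[0]
print(to(c[0],c[1],187,-51))
E
```

```text
10.175 [638.7 -90.7 282.1] (array([638.6, -88.7]), array([104., 105.]), 71.0, 7737) 44.86776904051527 [ 0.53716167  1.25365818 -0.79058161]
[(array([250., 192.]), 0.9, array([642., -90.,   8.]))]
([-0.0002, -0.0012, 0.0956], np.float64(-0.0), 'psi', np.float64(-51.0), 'tilt', 0.08, 'j', [0.11, 0.52, -0.1, -0.0, -0.96, 0.57])
```

carry_out(slide=[[0, -0.001, 0.03], [0, -0.001, 0.06], [0, -0.001, 0.08], [0, -0.001, 0.09], [0, -0.001, 0.096], [0, -0.001, 0.096], [0, -0.001, 0.096], [0, -0.001, 0.096]], roll=[0, 0, 0, 0, 0, 0, 0, 0], claw=[0, 0, 0, 0, 0, 0, 0, 0.07])

```text
clock: 11.28
position: [640.0, -89.7, 187.4]
ee_rot: [0.902, -0.431, 0.001, -0.0]
contact_force: [0.7, 0.5, 0.2]
gripper_width: 61.5
grasp_force: 0.0
```

carry_out(slide=[[0, 0, 0], [0, 0, 0], [0, 0, -0.02], [0, 0, -0.07], [0, 0, -0.12], [0, 0, -0.12], [0, 0, -0.12]], roll=[0, 0, 0, 0, 0, 0, 0], claw=[0.07, 0.07, 0.07, 0.07, 0.07, 0.07, 0.07])

```text
clock: 12.15
position: [639.3, -89.6, 306.5]
ee_rot: [0.902, -0.431, -0.0, -0.0]
contact_force: [-0.3, -0.2, -0.3]
gripper_width: 69.5
grasp_force: 0.0
```

```bash
python3 - <<'E'
from h import *
s,p,w=wrist('w6')
print(s['clock'],np.round(s['position'],1),square(w,(639,-89),12))
q=near(w,(639,-89),31,50,35);print(fit(q,'hex',0,60),np.round(np.percentile(q[:,2],[5,50,95]),1))
t=np.deg2rad(60.4);gx,gy=442.1+14.5*np.cos(t),-74.6+14.5*np.sin(t);print(gx,gy)
for a in (60.4,-119.6): print(to(gx,gy,310,a))
E
```

```text
12.15 [639.3 -89.6 306.5] (array([638.7, -88.6]), array([104., 105.]), 70.9, 8217)
[ 6.407e+02 -8.920e+01  6.870e+01  6.000e-01] [33.2 34.6 35.7]
449.2621570654714 -61.99232352217432
([-0.1409, 0.1304, -0.004], np.float64(-111.5), 'psi', np.float64(-51.1), 'tilt', 0.13, 'j', [0.11, 0.5, -0.07, -0.0, -1.01, 0.57])
([-0.1409, 0.1304, -0.004], np.float64(68.5), 'psi', np.float64(-51.1), 'tilt', 0.13, 'j', [0.11, 0.5, -0.07, -0.0, -1.01, 0.57])
```

Nut is seated (top at 34.6 mm). On to the tee, which needs a big turn.

carry_out(slide=[[-0.03, 0.03, 0], [-0.06, 0.056, 0], [-0.09, 0.084, 0], [-0.12, 0.11, 0], [-0.141, 0.13, 0], [-0.141, 0.13, 0], [-0.141, 0.13, 0], [-0.141, 0.13, 0]], roll=[-10, -20, -30, -40, -50, -60, -70, -80], claw=[0.07, 0.07, 0.07, 0.07, 0.07, 0.07, 0.07, 0.07])

```text
clock: 13.2
position: [449.5, -61.8, 305.4]
ee_rot: [0.968, 0.253, -0.002, -0.0]
contact_force: [0.8, -0.4, 0.6]
gripper_width: 70.1
grasp_force: 0.0
```

carry_out(slide=[[0, 0, 0], [0, 0, 0], [0, 0, 0], [0, 0, 0], [0, 0, 0]], roll=[-10, -20, -31, -31, -31], claw=[0.07, 0.07, 0.07, 0.07, 0.07])

```text
clock: 13.82
position: [449.8, -61.7, 306.0]
ee_rot: [0.867, 0.498, -0.001, -0.0]
contact_force: [0.0, 0.3, 0.3]
gripper_width: 70.2
grasp_force: 0.0
```

```bash
cat > g.py <<'E'
from h import *
import sys
n,cx,cy,sx,sy,tag=sys.argv[1],*map(float,sys.argv[2:6]),sys.argv[6]
s,p,w=wrist(tag)
print(s['clock'],np.round(s['position'],1),np.abs(s['joint_vel']).max())
q=near(w,(cx,cy),20,50,60);f=fit(q,n);print(f,len(q))
t=np.deg2rad(f[2]);c,sn=np.cos(t),np.sin(t)
gx,gy=f[0]+sx*c-sy*sn,f[1]+sx*sn+sy*c
print(gx,gy,to(gx,gy,182,f[2]))
E
python3 g.py tee 442 -75 14.5 0 w7
```

```text
13.825 [449.8 -61.7 306. ] 0.009666238639043654
[441.9 -73.   59.9   1. ] 3490
449.1719056888121 -60.45530440173928 ([0.0009, -0.0012, 0.1242], np.float64(-0.1), 'psi', np.float64(59.8), 'tilt', 0.07, 'j', [0.22, 0.2, -0.54, -0.0, -0.83, 2.39])
```

View pics/w7.png

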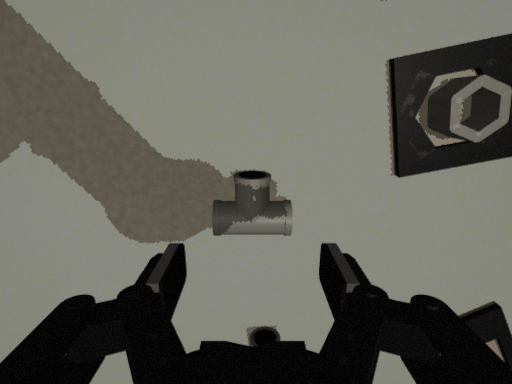

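Tee at (252,205) has its stem pointing up the image, square to the pads. Gripping.

carry_out(slide=[[0.001, -0.001, 0.05], [0.001, -0.001, 0.09], [0.001, -0.001, 0.115], [0.001, -0.001, 0.124], [0.001, -0.001, 0.124], [0.001, -0.001, 0.124], [0.001, -0.001, 0.124], [0.001, -0.001, 0.124]], roll=[0, 0, 0, 0, 0, 0, 0, 0], claw=[0.07, 0.07, 0.07, 0.07, 0.07, 0.0, 0.0, 0.0])

```text
clock: 14.88
position: [450.2, -60.3, 184.0]
ee_rot: [0.866, 0.5, 0.001, 0.001]
contact_force: [-0.9, -1.1, 5.4]
gripper_width: 30.9
grasp_force: 58.9
```

```bash
python3 - <<'E'
from h import *
d=np.load('top0.npz');p={k:d[k] for k in d};w=cloud(p)
q=near(w,(577,342),5.5,20,85)
t=np.deg2rad(14);print('sq',cv2.minAreaRect(q[:,:2].astype(np.float32)))
s=read_state();print(np.round(s['position'],1),s['contact_force'],s['gripper_width'])
print(to(577+14.5*np.cos(t),342+14.5*np.sin(t),s['position'][2]+100,14))
E
```

```text
sq ((580.0563354492188, 342.8540344238281), (142.4345245361328, 138.0458526611328), 79.76717376708984)
[450.2 -60.3 184. ] [-0.90256142 -1.11795819  5.36187552] 30.85484873370154
([0.422, -0.0809, -0.0995], np.float64(46.0), 'psi', np.float64(60.0), 'tilt', 0.16, 'j', [0.23, 0.41, -0.67, 0.0, -0.49, 2.39])
```

carry_out(slide=[[0, 0, -0.05], [0, 0, -0.1], [0.06, -0.012, -0.12], [0.12, -0.023, -0.12], [0.18, -0.035, -0.12], [0.24, -0.046, -0.12], [0.3, -0.058, -0.12], [0.36, -0.069, -0.12]], roll=[0, 0, 8, 16, 24, 32, 40, 46], claw=[0, 0, 0, 0, 0, 0, 0, 0])

```text
clock: 15.88
position: [570.1, 287.6, 302.4]
ee_rot: [0.993, 0.12, -0.0, -0.0]
contact_force: [1.1, 0.0, -2.4]
gripper_width: 30.1
grasp_force: 60.6
```

```bash
python3 - <<'E'
from h import *
s=read_state();t=np.deg2rad(14)
print(np.round(s['position'],1),s['joint_vel'],s['gripper_width'],to(577+14.5*np.cos(t),342+14.5*np.sin(t),304,14))
E
```

```text
[570.1 287.6 302.4] [ 0.40841454  0.52427094  0.90567833  0.00284195 -0.37288432 -1.23480024] 30.07992533129979 ([0.0341, -0.0513, -0.0016], np.float64(-0.3), 'psi', np.float64(13.7), 'tilt', 0.05, 'j', [0.72, 0.49, -0.09, -0.0, -0.99, 1.09])
```

carry_out(slide=[[0.02, -0.03, 0], [0.034, -0.052, 0], [0.034, -0.052, 0], [0.034, -0.052, 0]], roll=[0, 0, 0, 0], claw=[0, 0, 0, 0])

```text
clock: 16.38
position: [590.2, 343.9, 302.0]
ee_rot: [0.993, 0.121, -0.001, 0.0]
contact_force: [0.4, 0.3, -2.3]
gripper_width: 30.6
grasp_force: 60.6
```

```bash
python3 - <<'E'
from h import *
s,p,w=wrist('w8')
print(s['clock'],np.round(s['position'],1),s['gripper_width'])
r=square(w,(577,342));print(r)
print([(np.round(q['at']),q['conf'],np.round(ray(p,q['at'],8,s))) for q in place_of(p,'tee_insert')])
# held tee
Rm=R.from_quat(s['ee_rot']).as_matrix();pt=(w.reshape(-1,3)-s['position'])@Rm
pt=pt[np.isfinite(pt).all(1)];pt=pt[(pt[:,2]>135)&(pt[:,2]<172)&(np.abs(pt[:,0])<70)&(np.abs(pt[:,1])<17)]
print('held x-range',np.percentile(pt[:,0],[1,50,99]),np.percentile(pt[:,2],[2,50]))
E
```

```text
16.375 [590.2 343.9 302. ] 30.55497867377551
(array([578.6, 342.5]), array([101., 105.]), 15.8, 4491)
[(array([251., 197.]), 0.88, array([581., 344.,   8.]))]
held x-range [-38.40460357  -4.78973675  13.39500712] [135.89284804 153.01451321]
```

View pics/w8.png

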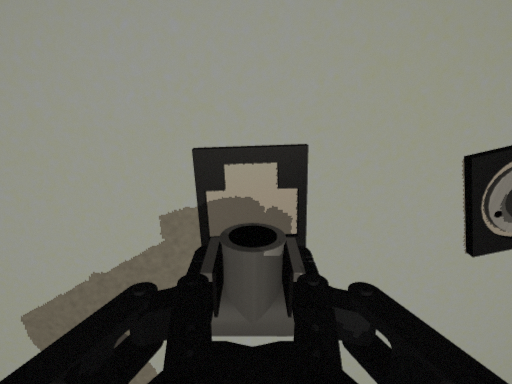

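The tee insert's far edge is at row 148. Its pocket has the same sense as the held tee and is turned about 2° more. Correcting and lowering.

carry_out(slide=[[0.002, -0.002, 0.04], [0.002, -0.002, 0.075], [0.002, -0.002, 0.1], [0.002, -0.002, 0.11], [0.002, -0.002, 0.116], [0.002, -0.002, 0.116], [0.002, -0.002, 0.116], [0.002, -0.002, 0.116]], roll=[-2, -2, -2, -2, -2, -2, -2, -2], claw=[0, 0, 0, 0, 0, 0, 0, 0.06])

```text
clock: 17.48
position: [592.4, 347.1, 187.9]
ee_rot: [0.99, 0.139, 0.001, -0.0]
contact_force: [-0.0, -0.4, 0.4]
gripper_width: 47.4
grasp_force: 0.0
```

carry_out(slide=[[0, 0, 0], [0, 0, 0], [0, 0, -0.02], [0, 0, -0.07], [0, 0, -0.12], [0, 0, -0.12], [0, 0, -0.12]], roll=[0, 0, 0, 0, 0, 0, 0], claw=[0.06, 0.06, 0.06, 0.06, 0.06, 0.06, 0.06])

```text
clock: 18.35
position: [591.8, 346.7, 307.7]
ee_rot: [0.99, 0.139, 0.0, -0.001]
contact_force: [-0.5, -0.6, -0.5]
gripper_width: 60.5
grasp_force: 0.0
```

```bash
python3 - <<'E'
from h import *
s,p,w=wrist('w9')
print(s['clock'],np.round(s['position'],1),square(w,(577,342),12))
q=near(w,(577,342),20,50,60);print(fit(q,'tee'),np.round(np.percentile(q[:,2],[50,98,99.5]),1))
t=np.deg2rad(-28.6);c,sn=np.cos(t),np.sin(t);sx,sy=14,-13.5
gx,gy=374.6+sx*c-sy*sn,-247.7+sx*sn+sy*c
for a in(-28.6,):print(gx,gy,to(gx,gy,330,a))
E
```

```text
18.35 [591.8 346.7 307.7] (array([576.5, 341.9]), array([105., 104.]), 15.8, 5586)
[577.2 344.1  16.1   1.1] [33.8 36.7 37.2]
380.42942157379355 -266.2544561794462 ([-0.3715, 0.5313, -0.023], np.float64(44.5), 'psi', np.float64(15.9), 'tilt', 0.07, 'j', [0.76, 0.56, 0.04, -0.0, -1.06, 1.08])
```

View pics/w9.png

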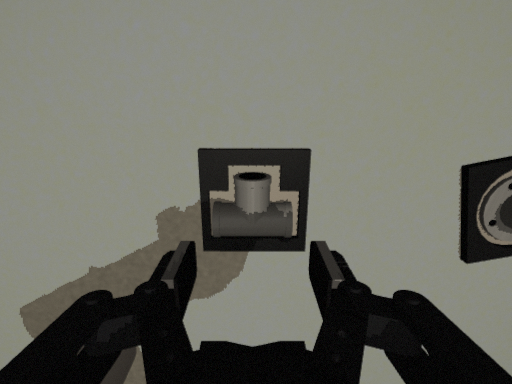

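Tee lies in its pocket at (253,208) with clearance all round. Last one is the elbow.

carry_out(slide=[[-0.034, 0.048, -0.01], [-0.068, 0.097, -0.02], [-0.102, 0.145, -0.02], [-0.136, 0.194, -0.02], [-0.17, 0.242, -0.02], [-0.204, 0.291, -0.02], [-0.238, 0.34, -0.02], [-0.27, 0.386, -0.02]], roll=[5, 10, 15, 20, 25, 30, 35, 40], claw=[0.07, 0.07, 0.07, 0.07, 0.07, 0.07, 0.07, 0.07])

```text
clock: 19.4
position: [437.3, -100.1, 325.9]
ee_rot: [0.978, -0.21, -0.001, 0.0]
contact_force: [1.1, -0.5, 1.1]
gripper_width: 69.9
grasp_force: 0.0
```

```bash
python3 -c "
from h import *
print(to(380.4,-266.2,320,-28.6))"
```

```text
([0.0162, 0.1748, 0.0061], np.float64(4.4), 'psi', np.float64(-24.2), 'tilt', 0.14, 'j', [0.14, 0.17, -0.52, 0.0, -0.89, 1.01])
```

carry_out(slide=[[0.006, 0.06, 0.006], [0.011, 0.12, 0.006], [0.016, 0.165, 0.006], [0.016, 0.175, 0.006], [0.016, 0.175, 0.006], [0.016, 0.175, 0.006]], roll=[4.5, 4.5, 4.5, 4.5, 4.5, 4.5], claw=[0.07, 0.07, 0.07, 0.07, 0.07, 0.07])

```text
clock: 20.15
position: [382.1, -264.0, 320.4]
ee_rot: [0.969, -0.246, -0.0, -0.0]
contact_force: [-0.2, 0.1, -0.5]
gripper_width: 70.1
grasp_force: 0.0
```

```bash
python3 g.py elbow 374.6 -247.7 14 -13.5 w10
```

```text
20.15 [ 382.1 -264.   320.4] 0.01085860084513526
[ 374.6 -248.9  -27.2    1. ] 2771
380.88100721078587 -267.30649201825423 ([0.0005, 0.0037, 0.1385], np.float64(-1.3), 'psi', np.float64(-28.5), 'tilt', 0.03, 'j', [-0.25, 0.2, -0.49, -0.0, -0.88, 1.33])
```

View pics/w10.png

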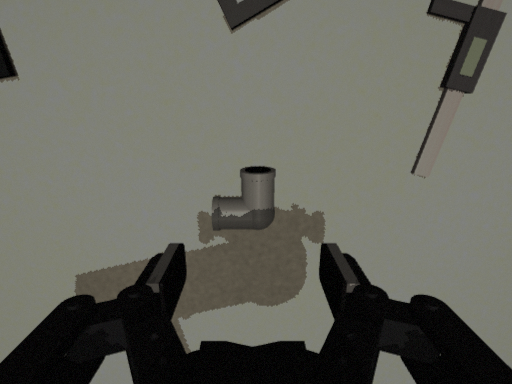

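Elbow's x leg is at (258,190), pointing up between the pads; the caliper is well clear at right. Gripping.

carry_out(slide=[[0.001, 0.004, 0.05], [0.001, 0.004, 0.1], [0.001, 0.004, 0.13], [0.001, 0.004, 0.138], [0.001, 0.004, 0.138], [0.001, 0.004, 0.138], [0.001, 0.004, 0.138], [0.001, 0.004, 0.138]], roll=[-1.3, -1.3, -1.3, -1.3, -1.3, -1.3, -1.3, -1.3], claw=[0.07, 0.07, 0.07, 0.07, 0.07, 0.0, 0.0, 0.0])

```text
clock: 21.2
position: [381.3, -268.9, 184.1]
ee_rot: [0.972, -0.235, 0.001, 0.0]
contact_force: [-0.4, 1.1, 5.3]
gripper_width: 30.4
grasp_force: 58.8
```

```bash
python3 - <<'E'
from h import *
s=read_state();print(np.round(s['position'],1),s['contact_force'],s['gripper_width'])
print(to(563+14,-365-13.5,s['position'][2]+120,-1))
E
```

```text
[ 381.3 -268.9  184.1] [-0.40285092  1.1446398   5.33187638] 30.357596646137132
([0.2245, 0.0079, -0.1194], np.float64(-26.2), 'psi', np.float64(-27.2), 'tilt', 0.16, 'j', [-0.26, 0.42, -0.64, 0.0, -0.51, 1.36])
```

carry_out(slide=[[0, 0, -0.05], [0, 0, -0.1], [0.06, 0.002, -0.12], [0.12, 0.004, -0.12], [0.18, 0.006, -0.12], [0.224, 0.008, -0.12], [0.224, 0.008, -0.12], [0.224, 0.008, -0.12]], roll=[0, 0, -7, -14, -20, -26, -26, -26], claw=[0, 0, 0, 0, 0, 0, 0, 0])

```text
clock: 22.2
position: [575.5, -378.2, 302.0]
ee_rot: [1.0, -0.012, -0.001, -0.001]
contact_force: [-0.8, 0.1, -2.0]
gripper_width: 30.3
grasp_force: 60.7
```

```bash
python3 - <<'E'
from h import *
s,p,w=wrist('w11')
print(s['clock'],np.round(s['position'],1),s['gripper_width'])
r=square(w,(563,-365));print(r)
print([(np.round(q['at']),q['conf'],np.round(ray(p,q['at'],8,s))) for q in place_of(p,'elbow_insert')])
Rm=R.from_quat(s['ee_rot']).as_matrix();pt=(w.reshape(-1,3)-s['position'])@Rm
pt=pt[np.isfinite(pt).all(1)];pt=pt[(pt[:,2]>135)&(pt[:,2]<172)&(np.abs(pt[:,0])<70)&(np.abs(pt[:,1])<17)]
print('held x-range',np.percentile(pt[:,0],[1,50,99]))
print(to(577,-378.5,187,-1))
E
```

```text
22.2 [ 575.5 -378.2  302. ] 30.321276020091513
(array([ 562.2, -365. ]), array([104., 105.]), 89.3, 4985)
[(array([243., 196.]), 0.55, array([ 568., -367.,    8.]))]
held x-range [-38.17524532  -3.78454327  14.18156798]
([0.0018, 0.0006, 0.1159], np.float64(-0.3), 'psi', np.float64(-1.3), 'tilt', 0.05, 'j', [-0.35, 0.57, 0.05, -0.0, -1.05, 1.9])
```

View pics/w11.png

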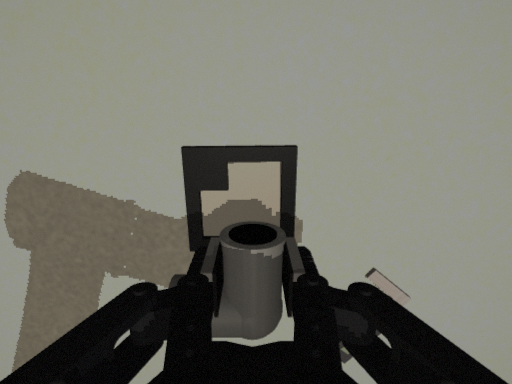

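The elbow insert's pocket legs point up and left, matching the held elbow. The caliper tip is at (388,288), clear of the work. Lowering with a 2 mm x correction.

carry_out(slide=[[0.002, 0, 0.04], [0.002, 0, 0.075], [0.002, 0, 0.1], [0.002, 0, 0.11], [0.002, 0, 0.116], [0.002, 0, 0.116], [0.002, 0, 0.116], [0.002, 0, 0.116]], roll=[-0.5, -0.5, -0.5, -0.5, -0.5, -0.5, -0.5, -0.5], claw=[0, 0, 0, 0, 0, 0, 0, 0.06])

```text
clock: 23.3
position: [578.6, -378.6, 187.8]
ee_rot: [1.0, -0.006, 0.001, 0.0]
contact_force: [0.9, -0.2, 0.7]
gripper_width: 47.2
grasp_force: 0.0
```

carry_out(slide=[[0, 0, 0], [0, 0, 0], [0, 0, -0.02], [0, 0, -0.07], [0, 0, -0.12], [0, 0, -0.12], [0, 0, -0.12]], roll=[0, 0, 0, 0, 0, 0, 0], claw=[0.06, 0.06, 0.06, 0.06, 0.06, 0.06, 0.06])

```text
clock: 24.18
position: [578.0, -378.3, 307.7]
ee_rot: [1.0, -0.007, 0.001, 0.0]
contact_force: [0.5, 0.7, 0.3]
gripper_width: 59.8
grasp_force: 0.0
```

```bash
python3 - <<'E'
from h import *
s,p,w=wrist('w12')
print(s['clock'],np.round(s['position'],1),square(w,(563,-365),12))
q=near(w,(563,-365),20,50,60);print(fit(q,'elbow'),np.round(np.percentile(q[:,2],[50,98,99.5]),1))
d=get_image('top')
a=np.load('top0.npz')
for n,x0,x1,y0,y1 in(('mug',210,275,80,150),('cal',190,280,370,440)):
    print(n,np.abs(d['img'][x0:x1,y0:y1].astype(int)-a['img'][x0:x1,y0:y1]).max(-1).mean())
A=np.vstack([d['img'][120:270,80:450]]);cv2.imwrite('pics/end.png',cv2.resize(np.hstack([cv2.cvtColor(A,cv2.COLOR_RGB2BGR)]),None,fx=2.15,fy=2.15))
save(p,'w12')
E
```

```text
24.175 [ 578.  -378.3  307.7] (array([ 562.1, -365.1]), array([104., 105.]), 89.2, 5988)
[ 5.647e+02 -3.636e+02 -4.000e-01  1.100e+00] [33.7 36.7 37.3]
mug 9.71076923076923
cal 10.308571428571428
```

View pics/w12.png

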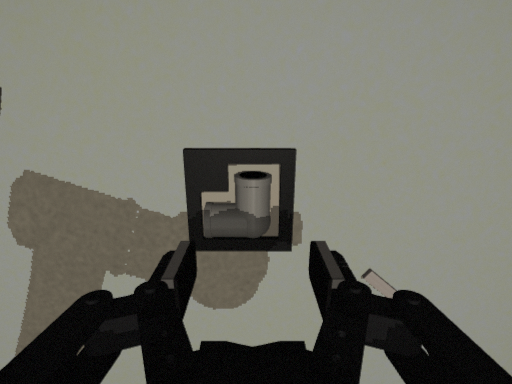

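View pics/end.png

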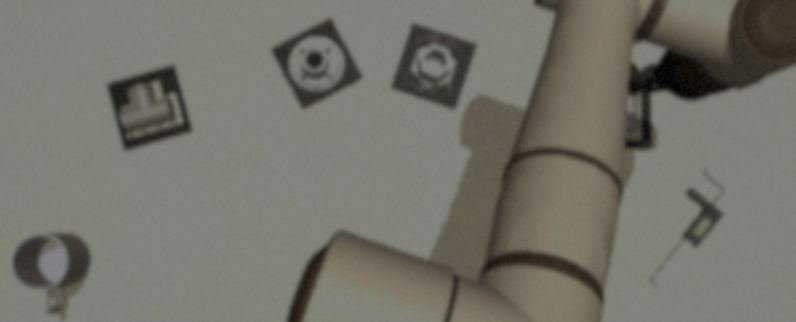

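The elbow lies in its pocket at (240,208). The top view shows the tee, flange and nut seated in theirs, the mug at (50,260) and the caliper at (690,225) where they started. Handing in.

```bash
python3 -c "
from bench import *
print(job_done())"
```

```text
the job is handed in; nothing more can be done
None
```

All four fittings are packed and released in their matching pockets, the mug and caliper stand where they were, and the job was handed in at about 24 s; no verdict was returned.

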